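# Stack the gold-lidded chip trays in the nest for packing

### The job

Pack the trays of gold-lidded parts in the stacking nest, centred on one another and square with it: first the two full ones, then the part-filled one, and last the empty tray as the cover. After letting go of each tray press down on top of it to feel that it lies flat before you fetch the next. Keep the filled trays level, set them down rather than dropping them, and leave the silver-lidded trays and the other things on the mat where they are.

Things in the scene. Friction and masses are not known exactly. Their poses are not given: they have to be found in the camera images.
- gold_full_1: Loose square black plastic chip tray, 60 x 60 x 10 mm, about 35 g, 3 x 3 cells, the middle one a solid pad level with the rim. Full: all eight outer cells hold a green part with a gold lid. Starts flat on the mat (origin at world z = 2 mm), any yaw. Origin: centre of its underside; z up, x and y along its sides.
- gold_full_2: Loose square black plastic chip tray, 60 x 60 x 10 mm, about 35 g, 3 x 3 cells, the middle one a solid pad level with the rim. Full: eight green parts with gold lids, just like gold_full_1; the two are interchangeable. Origin: centre of its underside; z up, x and y along its sides.
- gold_part: Loose square black plastic chip tray, 60 x 60 x 10 mm, about 35 g, 3 x 3 cells, the middle one a solid pad level with the rim. Part-filled: only the three cells along its +x side hold a green part with a gold lid, the other five are bare black. Origin: centre of its underside; z up, x and y along its sides.
- empty_tray: Loose square black plastic chip tray, 60 x 60 x 10 mm, about 35 g, 3 x 3 cells, the middle one a solid pad level with the rim. Empty: no parts at all, black all over. It serves as the cover of the stack. Origin: centre of its underside; z up, x and y along its sides.
- silver_full: Loose square black plastic chip tray, 60 x 60 x 10 mm, about 35 g, 3 x 3 cells, the middle one a solid pad level with the rim. Eight green parts with silver lids: another product, to be left where it lies. Origin: centre of its underside; z up, x and y along its sides.
- silver_part: Loose square black plastic chip tray, 60 x 60 x 10 mm, about 35 g, 3 x 3 cells, the middle one a solid pad level with the rim. Three green parts with silver lids along its +x side: another product, to be left where it lies. Origin: centre of its underside; z up, x and y along its sides.
- nest: Fixed stacking nest: aluminium plate 96 x 96 x 10 mm, four black L-shaped corner stops 8 mm high round a 70 x 70 mm space; each stop covers only the last 8 mm of a tray's sides, their middles stay open. Place and yaw vary. Origin: centre of its underside, on the mat at z = 2 mm; z up, x and y along its sides. Trays' undersides rest at z = 10, 20, 30, 40 mm in this frame.
- tweezers: Loose steel tweezers, 125 mm long, 18 mm wide, 6 mm high, lying on the mat along their own x (tips to +x). Origin: middle of the underside. Bystander.
- loupe: Loose black eye loupe, 38 mm in diameter, 28 mm high, standing on the mat. Origin: centre of its underside. Bystander.
- dispenser: Loose white jar with a blue cap, 54 mm in diameter, 85 mm high, standing on the mat. Origin: centre of its underside. Bystander.
Things that resemble listed ones, but are neither listed nor needed, are in the scene too. Leave any purple or red look-alike of the gold_part alone.

How it is judged:
On the way, in this order (a step that is already met when the one before it is completed fails the run):
1. a full gold tray lies in the nest, flat, centred, square and let go (((z of gold_full_1 in the frame of nest between 0.006 and 0.014 m and horizontal distance between gold_full_1 and nest below 0.01 m and angle between gold_full_1's own z axis and vertical below 0.08 rad and (angle between the x axis of gold_full_1 and the x axis of nest, either way round below 0.2 rad or angle between the x axis of gold_full_1 and the y axis of nest, either way round below 0.2 rad) and linear speed of gold_full_1 below 0.02 m/s and angular speed of gold_full_1 below 0.3 rad/s and contact force between gold_full_1 and the fingers below 0.05 N) or (z of gold_full_2 in the frame of nest between 0.006 and 0.014 m and horizontal distance between gold_full_2 and nest below 0.01 m and angle between gold_full_2's own z axis and vertical below 0.08 rad and (angle between the x axis of gold_full_2 and the x axis of nest, either way round below 0.2 rad or angle between the x axis of gold_full_2 and the y axis of nest, either way round below 0.2 rad) and linear speed of gold_full_2 below 0.02 m/s and angular speed of gold_full_2 below 0.3 rad/s and contact force between gold_full_2 and the fingers below 0.05 N))), for 0.2 s.
2. that tray, with nothing on it yet, is pressed down (((contact force between gold_full_1 and the fingers above 1.5 N and contact force between gold_full_1 and nest above 2 N) or (contact force between gold_full_2 and the fingers above 1.5 N and contact force between gold_full_2 and nest above 2 N))), for 0.1 s.
3. the other full gold tray lies on it, flat, centred, square and let go (((z of gold_full_1 in the frame of nest between 0.016 and 0.024 m and horizontal distance between gold_full_1 and nest below 0.01 m and angle between gold_full_1's own z axis and vertical below 0.08 rad and (angle between the x axis of gold_full_1 and the x axis of nest, either way round below 0.2 rad or angle between the x axis of gold_full_1 and the y axis of nest, either way round below 0.2 rad) and linear speed of gold_full_1 below 0.02 m/s and angular speed of gold_full_1 below 0.3 rad/s and contact force between gold_full_1 and the fingers below 0.05 N) or (z of gold_full_2 in the frame of nest between 0.016 and 0.024 m and horizontal distance between gold_full_2 and nest below 0.01 m and angle between gold_full_2's own z axis and vertical below 0.08 rad and (angle between the x axis of gold_full_2 and the x axis of nest, either way round below 0.2 rad or angle between the x axis of gold_full_2 and the y axis of nest, either way round below 0.2 rad) and linear speed of gold_full_2 below 0.02 m/s and angular speed of gold_full_2 below 0.3 rad/s and contact force between gold_full_2 and the fingers below 0.05 N))), for 0.2 s.
4. that tray, with nothing on it yet, is pressed down (((contact force between gold_full_1 and the fingers above 1.5 N and contact force between gold_full_1 and gold_full_2 above 2 N) or (contact force between gold_full_2 and the fingers above 1.5 N and contact force between gold_full_2 and gold_full_1 above 2 N))), for 0.1 s.
5. the part-filled gold tray lies on those, flat, centred, square and let go (z of gold_part in the frame of nest between 0.026 and 0.034 m and horizontal distance between gold_part and nest below 0.01 m and angle between gold_part's own z axis and vertical below 0.08 rad and (angle between the x axis of gold_part and the x axis of nest, either way round below 0.2 rad or angle between the x axis of gold_part and the y axis of nest, either way round below 0.2 rad) and linear speed of gold_part below 0.02 m/s and angular speed of gold_part below 0.3 rad/s and contact force between gold_part and the fingers below 0.05 N), for 0.2 s.
6. that tray, with nothing on it yet, is pressed down (contact force between gold_part and the fingers above 1.5 N and (contact force between gold_part and gold_full_1 above 2 N or contact force between gold_part and gold_full_2 above 2 N)), for 0.1 s.
7. the empty tray lies on top as the cover, flat, centred, square and let go (z of empty_tray in the frame of nest between 0.036 and 0.044 m and horizontal distance between empty_tray and nest below 0.01 m and angle between empty_tray's own z axis and vertical below 0.08 rad and (angle between the x axis of empty_tray and the x axis of nest, either way round below 0.2 rad or angle between the x axis of empty_tray and the y axis of nest, either way round below 0.2 rad) and linear speed of empty_tray below 0.02 m/s and angular speed of empty_tray below 0.3 rad/s and contact force between empty_tray and the fingers below 0.05 N), for 0.2 s.
8. that tray, with nothing on it yet, is pressed down (contact force between empty_tray and the fingers above 1.5 N and contact force between empty_tray and gold_part above 2 N), for 0.1 s.
At the end, for the whole second after the job is handed in: From the bottom: two full gold trays, the part-filled gold tray, the empty tray; each within 10 mm of the nest's centre, 4 mm of its height, flat, square within 11 degrees, released, at rest. Silver trays within 15 mm, tweezers, loupe and dispenser within 30 mm of their start (all of step 5 and all of step 7 and ((z of gold_full_1 in the frame of nest between 0.006 and 0.014 m and z of gold_full_2 in the frame of nest between 0.016 and 0.024 m) or (z of gold_full_2 in the frame of nest between 0.006 and 0.014 m and z of gold_full_1 in the frame of nest between 0.016 and 0.024 m)) and horizontal distance between each of gold_full_1, gold_full_2 and nest below 0.01 m and angle between each of gold_full_1, gold_full_2's own z axis and vertical below 0.08 rad and (angle between the x axis of gold_full_1 and the x axis of nest, either way round below 0.2 rad or angle between the x axis of gold_full_1 and the y axis of nest, either way round below 0.2 rad) and linear speed of each of gold_full_1, gold_full_2 below 0.02 m/s and angular speed of each of gold_full_1, gold_full_2 below 0.3 rad/s and contact force between each of gold_full_1, gold_full_2 and the fingers below 0.05 N and (angle between the x axis of gold_full_2 and the x axis of nest, either way round below 0.2 rad or angle between the x axis of gold_full_2 and the y axis of nest, either way round below 0.2 rad) and distance of each of silver_full, silver_part from where it was at the start of the episode below 0.015 m and distance of each of tweezers, loupe, dispenser from where it was at the start of the episode below 0.03 m); the robot touches nothing.
It fails at once if a tray of silver-lidded parts is moved by more than 15 mm (distance of any of silver_full, silver_part from where it was at the start of the episode above 0.015 m).
It fails at once if the tweezers, loupe or dispenser is knocked away (more than 30 mm) (distance of any of tweezers, loupe, dispenser from where it was at the start of the episode above 0.03 m).
It fails at once if a tray with parts in it is tipped by more than 23 degrees (angle between any of gold_full_1, gold_full_2, gold_part's own z axis and vertical above 0.4 rad).
It fails at once if a tray with parts in it is dropped (moves faster than 0.6 m/s with no finger on it) ((linear speed of gold_full_1 above 0.6 m/s and contact force between gold_full_1 and the fingers below 0.05 N) or (linear speed of gold_full_2 above 0.6 m/s and contact force between gold_full_2 and the fingers below 0.05 N) or (linear speed of gold_part above 0.6 m/s and contact force between gold_part and the fingers below 0.05 N)).
It also fails if it takes over 141 s, if anything falls off the work surface, if the arm or the gripper's body presses on something with over 40 N, if the wrist force passes 120 N, or if a joint passes its speed limit or range.

### The arm

A 6-joint arm with a two-finger parallel gripper is mounted at the origin on the work surface. World frame = base frame: x ahead of the robot, y to its left, z up, the work surface at z = 0. Lengths are in m, angles in rad, forces in N, time in s.
With the tool pointing down it reaches from about 0.375 to 0.975 m from the base axis. Payload 3.8 kg.
Tool frame: the origin (TCP) lies at the very end of the fingers, on their centre line; the grasp point (between the pads) lies r.tcp_to_grasp behind it (r.tcp_to_grasp is the distance from the TCP to the grasp point, in m); z points along the fingers, y is the direction in which the jaws open and shut (so a half turn about z gives the same grasp; the last joint's range is limited). The gripper opens to 85 mm and grips with 20 to 120 N. Pads are 22 mm wide; open, the fingers measure 114 mm over their backs; the gripper's body (76 mm by 85 mm) begins 54 mm behind the grasp point. The pads swing forward as they close: fully open they stand 13 mm farther back than shut.
Start: joints at [-1.154, 0.264, 1.604, -0, 1.274, -0.037], TCP at [0.296, -0.607, 0.231] pointing down, gripper open.
Joint ranges: [-2.63, 2.63], [-0.94, 2.18], [0.31, 2.57], [-1.31, 4.45], [0, 2.66], [-2.55, 2.55]. Speed limits (rad/s): [2.57, 2.57, 3.14, 3.14, 3.14, 3.14].

### API

Orientations are given as a unit quaternion [x, y, z, w].
In Python, from workcell import r gives the robot as it stands.
- The arm moves only by the tool play_rows, never from a script. Its argument "targets" is a list of rows, each an object with "jaw": the opening, from 0 (shut) to 1 (fully open); "xyz": the shift along the tool's x, y, z in mm, a list of three; "yaw": the turn about the tool's z in degrees. A call has 1 to 8 rows; each row is the pose to reach, as a shift and turn from the pose commanded when the call began, along the tool's axes at that moment; what a row does not reach only later rows make up. A row lasts 1/8 s, in which the tool goes at most 62.5 mm and 10.7 degrees, less where a joint would pass 70% of its speed; a pose out of reach is approached as far as the arm can. A call with a gripper value outside its range is refused whole. The fingers move at their own pace and stop on an object; "squeeze" is the grip in N (left out, the last holds). Time passes only in rows, so rows that repeat a pose let the fingers close. It gives the time, the measured TCP pose, the force and the opening at its end, in the units of the state.
- r.read_state(): the state, without advancing time (a new reading comes with each control period).
- r.get_image(name): name is "scene" or "top" or "wrist"; returns (picture, depth): 420x560x3 uint8, red, green, blue; 420x560 float32, m along the optical axis (not along the pixel's ray), 0 where there is no reading.
- r.camera_info(name): a dict with "K" (3x3 intrinsics, pixels), "k1" (the pictures are not rectified: a ray, as slopes to the right and down, at radius r is drawn at 1 + k1 r^2 times it, then the intrinsics apply), "R" (3x3) and "t" (3): a world point X has camera coordinates R X + t; the wrist camera has in their place "mount" (4x4, takes a point from camera to tool coordinates, whose origin is the TCP and whose axes are the flange's). Camera axes: x right, y down, z forward; pixel columns grow to the right and rows downward; lengths in m; the calibration is good to about 2 mm. A picture is of the moment at which its call begins: read the wrist's pose just before it. camera_info takes no time and is no camera call.
- r.job_done(): hands the job in, once; it reports no verdict.
Trained networks look in the newest picture that a camera, given by its name, has taken for a name from the list of things; names that differ only in an ending like _2 or _b are one class to them, and where a whole thing is asked for, a point or a joint stands for the part that bears it (a point fixed in the world has none). Each returns a list of dicts, best first, with "p" (0 to 1); they miss things now and then, are a little off and sometimes report something else, mostly with a low value. They report only what shows in the picture. A call takes as long as a camera call. They do not tell look-alikes from the thing itself.
- r.boxes_of(camera, thing): "extent" ([left, top, right, bottom] in pixels, round what is visible of it).
- r.silhouettes(camera, thing): "region" (420x560 bool, what is visible of it) and "extent" ([left, top, right, bottom] in pixels, round what is visible of it).
The state is a dict: "t": time; "qpos": joint angles; "dq": joint speeds; "joint_efforts": joint torques, N m; "position": TCP position; "orientation": TCP orientation; "contact_force": force on the tool from outside, world axes, zero at the start; "wrist_torque": the same for the moment, N m; "width": finger opening in m.
Only numpy, scipy, OpenCV 4.12 (cv2) and the standard library are available. Lean on these libraries where they do the work, as an engineer would, in place of code of your own. Each camera call takes 0.05 s, during which the arm holds its last target.

## Working session

There is one attempt and no reset: what is moved stays moved. The work goes in short steps, Python scripts to look and compute and a tool call to move; the robot and the scene stay as the last step left them, time stands still between calls to the robot, and variables do not carry over. Pictures are saved under pics/ and viewed, and the job is handed in when it is done.

Besides the shell and the picture viewer there is one more tool, called after "Request:" as name(argument=value, ...) on one line, values as JSON. play_rows: Moves the arm, as the interface text tells. Its arguments: {"type":"object","properties":{"targets":{"type":"array","items":{"type":"object","properties":{"jaw":{"type":"number"},"xyz":{"type":"array","items":{"type":"number"}},"yaw":{"type":"number"}}}},"squeeze":{"type":"number"}},"required":["targets"]}

```bash
ls; mkdir -p pics
python3 - <<'E'
from workcell import r
import cv2,numpy as np
print(r.read_state()); print(r.tcp_to_grasp)
for n in ["scene","top","wrist"]:
    im,d=r.get_image(n); cv2.imwrite(f"pics/{n}0.png",im[:,:,::-1]); print(n,r.camera_info(n))
E
```

```text
pics
{'t': 0.0, 'qpos': array([-1.15391202e+00,  2.64740021e-01,  1.60539140e+00, -1.74063270e-06,
        1.27371051e+00, -3.69071219e-02]), 'dq': array([ 0.00071833, -0.00037106,  0.00107924, -0.00143105, -0.00018264,
       -0.00033352]), 'joint_efforts': array([-3.76394863e-03, -5.15126395e+01, -3.67313361e+01, -2.87683861e-04,
        1.31962658e-02, -1.52338328e-05]), 'position': array([ 0.29559639, -0.60600735,  0.22996149]), 'orientation': array([ 9.74368736e-01,  2.24953998e-01, -2.13202293e-04, -1.10424495e-03]), 'contact_force': array([0.10658248, 0.5655317 , 0.1118684 ]), 'wrist_torque': array([-0.0383271 , -0.05264585,  0.03195191]), 'width': 0.08541846707516311}
0.0187
scene {'K': array([[389.63623068,   0.        , 279.1953171 ],
       [  0.        , 389.63623068, 208.96177652],
       [  0.        ,   0.        ,   1.        ]]), 'k1': 0.02775457367614601, 'R': array([[ 0.28665069,  0.95799162,  0.00913402],
       [ 0.74995485, -0.21844866, -0.62437802],
       [-0.5961536 ,  0.18582849, -0.78106892]]), 't': array([-0.16875687, -0.38205742,  1.40987539])}
top {'K': 
[... 230 characters left out ...]
8],
       [-0.98053132, -0.02165918, -0.19516456],
       [ 0.19541607, -0.01015606, -0.98066784]]), 't': array([-0.02022889,  0.52521068,  1.17059015])}
wrist {'K': array([[367.42145579,   0.        , 282.06426065],
       [  0.        , 367.42145579, 212.81573957],
       [  0.        ,   0.        ,   1.        ]]), 'k1': -0.08161269840617777, 'mount': array([[-2.51674388e-04, -9.56220551e-01, -2.92646878e-01,
         7.48878131e-02],
       [ 9.99999963e-01, -2.71361990e-04,  2.66790232e-05,
         8.63598240e-04],
       [-1.04924269e-04, -2.92646860e-01,  9.56220584e-01,
        -1.43457847e-01],
       [ 0.00000000e+00,  0.00000000e+00,  0.00000000e+00,
         1.00000000e+00]])}
```

View pics/top0.png

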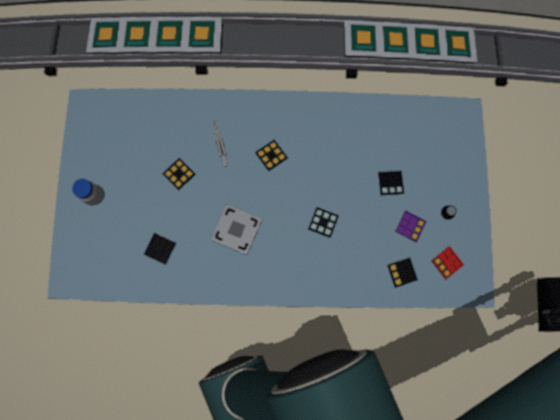

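View pics/scene0.png

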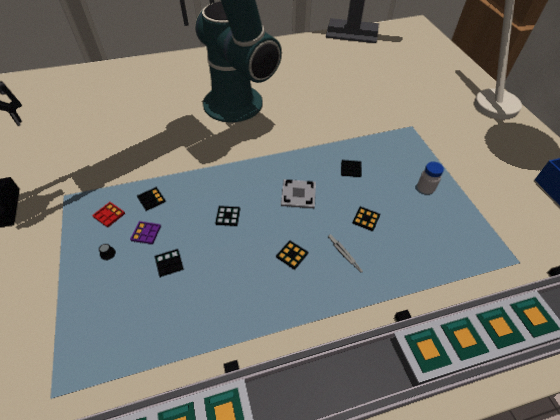

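```bash
cat > h.py <<'E'
from workcell import r
import numpy as np,cv2
from scipy.spatial.transform import Rotation as Ro
def cam(name,st=None):
    c=r.camera_info(name); K=np.array(c["K"]);k1=c["k1"]
    if name=="wrist":
        M=np.array(c["mount"]);Rw=Ro.from_quat(st["orientation"]).as_matrix();p=np.array(st["position"])
        Rc=Rw@M[:3,:3]; o=Rw@M[:3,3]+p
    else:
        R=np.array(c["R"]);t=np.array(c["t"]);Rc=R.T;o=-R.T@t
    return K,k1,Rc,o
def px2w(C,uv,z):
    K,k1,Rc,o=C
    uv=np.atleast_2d(np.array(uv,float)); d=np.c_[(uv[:,0]-K[0,2])/K[0,0],(uv[:,1]-K[1,2])/K[1,1]]
    s=d.copy()
    for _ in range(20): s=d/(1+k1*(s**2).sum(1,keepdims=True))
    v=np.c_[s,np.ones(len(s))]@Rc.T
    return o+v*((z-o[2])/v[:,2])[:,None]
def rect(P):
    "world xy pts -> centre,size,yaw deg mod 90"
    (c,s,a)=cv2.minAreaRect((np.array(P)[:,:2]*1000).astype(np.float32)); return np.round(c,1),np.round(s,1),round(a%90,1)
def toolyaw(st):
    R=Ro.from_quat(st["orientation"]).as_matrix(); return np.degrees(np.arctan2(R[1,0],R[0,0]))
def go(x,y,z,yawx=None,st=None):
    "mm world -> tool shift mm, yaw deg. yawx: desired world heading of the tool x axis (mod 180)"
    st=st or r.read_state(); R=Ro.from_quat(st["orientation"]).as_matrix()
    d=np.round(R.T@(np.array([x,y,z])-1000*np.array(st["position"])),1)
    out=[d.tolist()]
    if yawx is not None:
        dy=-(yawx-toolyaw(st)); out.append(round(dy,1))
    return out
def regs(cam_,thing): return r.silhouettes(cam_,thing)
E
python3 - <<'E'
from h import *
st=r.read_state(); print(toolyaw(st))
im,d=r.get_image("top"); C=cam("top")
for th,z in [("gold_full_1",.012),("gold_part",.012),("empty_tray",.012),("silver_full",.012),("nest",.012),("tweezers",.004),("loupe",.03),("dispenser",.05)]:
    for q in r.silhouettes("top",th):
        m=q["region"]; 
        if m.sum()<20: continue
        v,u=np.nonzero(m); P=px2w(C,np.c_[u,v],z)
        print(th,round(q["p"],2),np.round(q["extent"]),rect(P))
E
```

```text
26.00100973682372
gold_full_1 0.6 [254. 138. 290. 169.] (array([673.,   7.]), array([62.9, 62.2]), 36.4)
gold_full_1 0.56 [163. 159. 194. 188.] (array([619.6, 240.2]), array([65.8, 62.6]), 46.8)
gold_full_1 0.54 [376. 171. 403. 192.] (array([ 608.7, -296. ]), array([61.5, 60.3]), 5.7)
gold_part 0.61 [378. 168. 405. 192.] (array([ 608. , -296.3]), array([62.6, 62. ]), 5.7)
gold_part 0.58 [389. 256. 418. 284.] (array([ 382.3, -319.7]), array([57.9, 60.2]), 18.3)
empty_tray 0.92 [146. 232. 174. 265.] (array([428.3, 277. ]), array([65.4, 61.4]), 66.0)
empty_tray 0.44 [214. 207. 263. 256.] (array([480.3,  88.6]), array([98.3, 98.2]), 68.0)
silver_full 0.96 [312. 205. 338. 236.] (array([ 502.2, -124.2]), array([58.6, 58.5]), 67.2)
silver_full 0.28 [144. 235. 173. 265.] (array([427.7, 275.3]), array([64.1, 60.1]), 66.4)
nest 0.81 [215. 207. 264. 254.] (array([480.2,  89.3]), array([ 99.9, 101.2]), 68.1)
nest 0.74 [376. 170. 404. 195.] (array([ 606.9, -296.1]), array([64.9, 62.1]), 6.1)
nest 0.15 [163. 158. 193. 189.] (array([618.8, 241.1]), array([61.5, 61.3]), 47.8)
tweezers 0.18 [376. 169. 404. 192.] (array([ 610.3, -298. ]), array([63.2, 62. ]), 5.7)
loupe 0.76 [440. 204. 454. 222.] (array([ 530.8, -436.4]), array([33.9, 38.2]), 61.2)
dispenser 0.83 [ 73. 177.  99. 206.] (array([559.1, 460.1]), array([82.7, 51. ]), 59.4)
```

Run:
```python
from h import *
print(go(673,7,140,36.4))
```

```text
[[608.0, -386.2, 91.3], np.float64(-10.4)]
```

Request:
play_rows(targets=[{"xyz":[304,-193,46],"yaw":-5,"jaw":1},{"xyz":[304,-193,46],"yaw":-5,"jaw":1},{"xyz":[304,-193,46],"yaw":-5,"jaw":1},{"xyz":[608,-386,91],"yaw":-10.4,"jaw":1},{"xyz":[608,-386,91],"yaw":-10.4,"jaw":1},{"xyz":[608,-386,91],"yaw":-10.4,"jaw":1},{"xyz":[608,-386,91],"yaw":-10.4,"jaw":1},{"xyz":[608,-386,91],"yaw":-10.4,"jaw":1}])

```text
t: 1.6
position: [0.5568, -0.1824, 0.1687]
orientation: [0.95, 0.312, 0.0, 0.0]
contact_force: [0.2, -0.5, -0.5]
width: 0.0854
```

Run:
```python
from h import *
print(go(673,7,140,36.4))
```

```text
[[205.9, -83.5, 28.8], np.float64(0.0)]
```

Request:
play_rows(targets=[{"xyz":[206,-84,29],"yaw":0,"jaw":1},{"xyz":[206,-84,29],"yaw":0,"jaw":1},{"xyz":[206,-84,29],"yaw":0,"jaw":1},{"xyz":[206,-84,29],"yaw":0,"jaw":1},{"xyz":[206,-84,29],"yaw":0,"jaw":1}])

```text
t: 2.22
position: [0.6725, 0.0085, 0.1388]
orientation: [0.949, 0.314, -0.0, -0.0]
contact_force: [-0.6, -0.9, -0.1]
width: 0.0853
```

```bash
cat >> h.py <<'E'
def wlook(name,things,z=.012):
    st=r.read_state(); im,d=r.get_image("wrist"); cv2.imwrite(f"pics/{name}.png",im[:,:,::-1]); C=cam("wrist",st)
    print("tcp",np.round(1000*np.array(st["position"]),1),"yaw",round(toolyaw(st),1))
    for th in things:
        for q in r.silhouettes("wrist",th):
            m=q["region"]
            if m.sum()<200: continue
            v,u=np.nonzero(m); print(th,round(q["p"],2),np.round(q["extent"]),rect(px2w(C,np.c_[u,v],z)))
    return im,d,C,st
E
python3 - <<'E'
from h import *
im,d,C,st=wlook("w1",["gold_full_1"])
print(d[200:220:10,250:300:10])
E
```

```text
tcp [672.5   8.5 138.8] yaw 36.6
gold_full_1 0.95 [  0.  29.  39. 120.] (array([635.7, 219.3]), array([66.2, 32. ]), 27.0)
gold_full_1 0.94 [242. 159. 322. 237.] (array([674.7,   7.6]), array([61.6, 60.1]), 36.6)
[[0.282645   0.28217798 0.28690392 0.27989402 0.2793361 ]
 [0.28610137 0.28552443 0.28741908 0.2826089  0.2815511 ]]
```

View pics/w1.png

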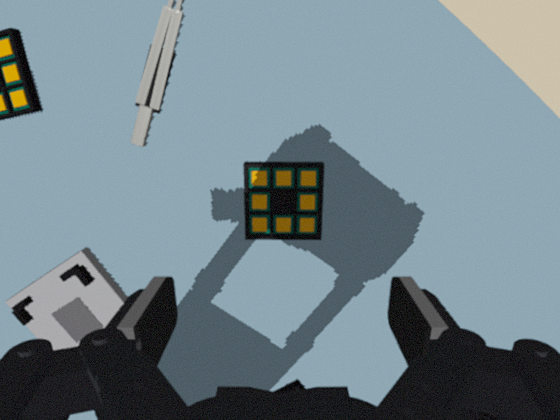

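Run:
```python
from h import *
st=r.read_state(); im,d=r.get_image("wrist"); K,k1,Rc,o=cam("wrist",st)
M=np.array(r.camera_info("wrist")["mount"])
for uv in [(165,282),(172,282),(172,300),(150,285),(395,282),(400,300),(130,320),(165,320)]:
    z=d[uv[1],uv[0]]; s=np.array([(uv[0]-K[0,2])/K[0,0],(uv[1]-K[1,2])/K[1,1]]); s=s/(1+k1*(s**2).sum()*1.0)
    print(uv,z,np.round(1000*(M[:3,:3]@np.array([s[0]*z,s[1]*z,z])+M[:3,3]),1))
print(go(674.5,7.5,20,36.6),go(674.5,7.5,1,36.6))
```

```text
(165, 282) 0.13517988 [ 10.6 -42.7 -21.7]
(172, 282) 0.14032397 [  8.1 -41.6 -17.1]
(172, 300) 0.14037478 [  1.4 -41.7 -19.1]
(150, 285) 0.13086024 [ 11.5 -46.8 -26. ]
(395, 282) 0.137799 [  9.3  43.7 -19.4]
(400, 300) 0.13234666 [  5.6  43.9 -26.2]
(130, 320) 0.11027841 [ 11.  -45.7 -47.6]
(165, 320) 0.13223992 [ -1.4 -41.9 -28.5]
[[4.1, -0.0, 119.5], np.float64(-0.2)] [[4.1, -0.0, 138.5], np.float64(-0.2)]
```

Request:
play_rows(targets=[{"xyz":[4,0,60],"yaw":0,"jaw":1},{"xyz":[4,0,110],"yaw":0,"jaw":1},{"xyz":[4,0,138.5],"yaw":0,"jaw":1},{"xyz":[4,0,138.5],"yaw":0,"jaw":1},{"xyz":[4,0,138.5],"yaw":0,"jaw":0.9},{"xyz":[4,0,138.5],"yaw":0,"jaw":0.8},{"xyz":[4,0,138.5],"yaw":0,"jaw":0.5},{"xyz":[4,0,138.5],"yaw":0,"jaw":0.5}], squeeze=25)

```text
t: 3.38
position: [0.6767, 0.0078, 0.0037]
orientation: [0.95, 0.312, 0.002, 0.001]
contact_force: [-0.9, -1.1, 6.1]
width: 0.0591
```

Request:
play_rows(targets=[{"xyz":[0,0,0],"yaw":0,"jaw":0.5},{"xyz":[0,0,0],"yaw":0,"jaw":0.5}])

```text
t: 3.62
position: [0.6767, 0.0079, 0.0037]
orientation: [0.95, 0.312, 0.002, 0.001]
contact_force: [-1.3, -1.8, 6.5]
width: 0.059
```

Run:
```python
from h import *
wlook("w2",[]);print(r.read_state()["width"])
```

```text
tcp [676.7   7.9   3.7] yaw 36.4
0.05840404494800979
```

View pics/w2.png

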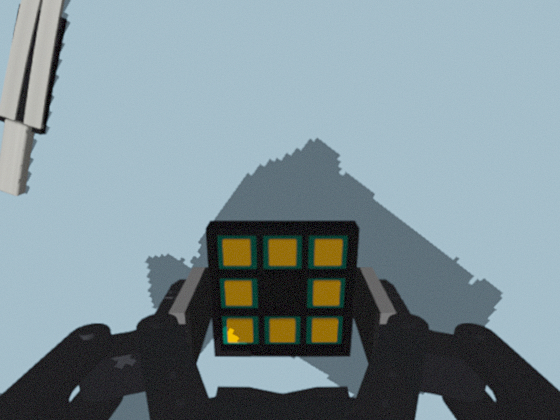

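Request:
play_rows(targets=[{"xyz":[0,0,0],"yaw":0,"jaw":0.8},{"xyz":[0,0,-5.5],"yaw":0,"jaw":0.8},{"xyz":[0,0,-5.5],"yaw":0,"jaw":0.5},{"xyz":[0,0,-5.5],"yaw":0,"jaw":0.5},{"xyz":[0,0,-5.5],"yaw":0,"jaw":0.5}])

```text
t: 4.3
position: [0.677, 0.0089, 0.0101]
orientation: [0.95, 0.312, 0.002, 0.0]
contact_force: [-3.6, 2.0, 13.5]
width: 0.0431
```

Run:
```python
from h import *
wlook("w3",[]);s=r.read_state();print(s["width"],s["contact_force"])
```

```text
tcp [677.    8.9  10.1] yaw 36.4
0.04285990701369437 [-3.17969744  2.18142296 14.16004578]
```

View pics/w3.png

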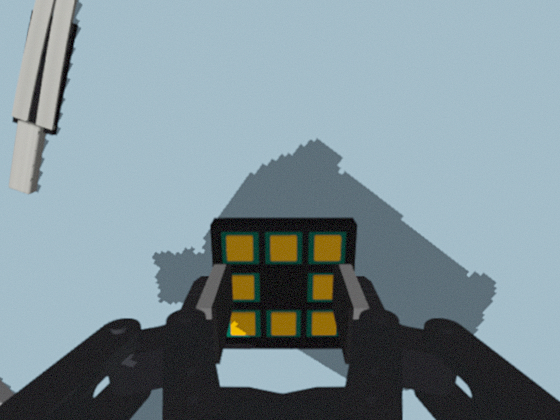

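Request:
play_rows(targets=[{"xyz":[0,0,-16],"yaw":0,"jaw":0.6},{"xyz":[0,0,-16],"yaw":0,"jaw":0.88},{"xyz":[0,0,-16],"yaw":0,"jaw":0.88},{"xyz":[0,0,-16],"yaw":0,"jaw":0.88}])

```text
t: 4.85
position: [0.6742, 0.008, 0.0216]
orientation: [0.95, 0.312, -0.001, -0.0]
contact_force: [0.4, 0.1, -0.3]
width: 0.0751
```

Run:
```python
from h import *
wlook("w4",["gold_full"]);s=r.read_state();print(s["width"],s["contact_force"]);print(go(674.7,7.6,-2,36.6))
```

```text
tcp [674.2   8.   21.6] yaw 36.4
gold_full 0.89 [218. 203. 352. 326.] (array([676. ,   6.4]), array([62.8, 60.4]), 36.4)
0.07526078577137664 [ 0.22240372  0.3144912  -0.55630548]
[[0.1, 0.6, 23.7], np.float64(-0.2)]
```

View pics/w4.png

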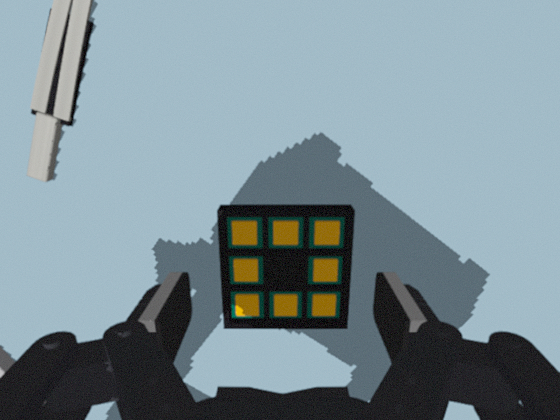

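Request:
play_rows(targets=[{"xyz":[0.5,2,12],"yaw":0,"jaw":0.88},{"xyz":[0.5,2,23.5],"yaw":0,"jaw":0.88},{"xyz":[0.5,2,23.5],"yaw":0,"jaw":0.88},{"xyz":[0.5,2,23.5],"yaw":0,"jaw":0.88}])

```text
t: 5.45
position: [0.6763, 0.0068, -0.0015]
orientation: [0.95, 0.312, -0.0, -0.0]
contact_force: [0.3, -0.0, 0.6]
width: 0.0754
```

Request:
play_rows(targets=[{"xyz":[0,0,0],"yaw":0,"jaw":0.74},{"xyz":[0,0,0],"yaw":0,"jaw":0.66},{"xyz":[0,0,0],"yaw":0,"jaw":0.6},{"xyz":[0,0,0],"yaw":0,"jaw":0.6}], squeeze=20)

```text
t: 5.95
position: [0.6771, 0.0068, -0.0003]
orientation: [0.95, 0.312, 0.001, 0.0]
contact_force: [0.7, 0.1, 3.1]
width: 0.0593
```

Run:
```python
from h import *
wlook("w5",["gold_full"]);s=r.read_state();print(s["width"],s["contact_force"])
```

```text
tcp [ 6.771e+02  6.800e+00 -3.000e-01] yaw 36.4
gold_full 0.55 [202. 222. 360. 358.] (array([676.9,   5.6]), array([63.6, 60.7]), 36.3)
0.059194953878858945 [-0.51217512 -0.49921514  4.03204106]
```

View pics/w5.png

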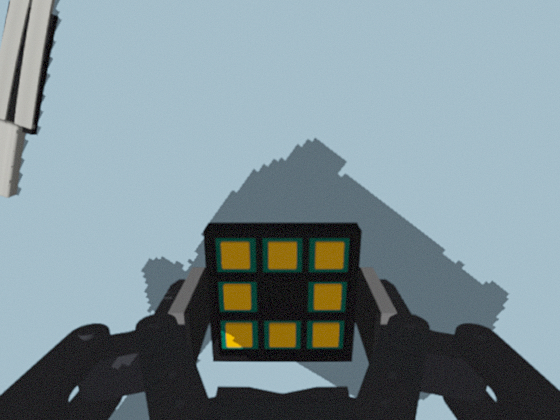

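Run:
```python
from h import *
print(go(446,6,120,68))
```

```text
[[-186.3, -136.4, -120.6], np.float64(-31.6)]
```

Request:
play_rows(targets=[{"xyz":[0,0,-20],"yaw":0,"jaw":0.6},{"xyz":[0,0,-60],"yaw":0,"jaw":0.6},{"xyz":[-35,-25,-90],"yaw":-6,"jaw":0.6},{"xyz":[-75,-55,-120],"yaw":-13,"jaw":0.6},{"xyz":[-115,-85,-120],"yaw":-20,"jaw":0.6},{"xyz":[-155,-115,-120],"yaw":-27,"jaw":0.6},{"xyz":[-186,-136,-120],"yaw":-31.6,"jaw":0.6},{"xyz":[-186,-136,-120],"yaw":-31.6,"jaw":0.6}])

```text
t: 7.05
position: [0.4431, 0.0059, 0.119]
orientation: [0.829, 0.559, -0.001, -0.0]
contact_force: [0.5, -1.3, 0.0]
width: 0.0593
```

Run:
```python
from h import *
wlook("w6",["gold_full","nest"]);s=r.read_state();print(s["width"],s["contact_force"])
```

```text
tcp [443.1   5.9 119. ] yaw 68.0
gold_full 0.61 [201. 220. 360. 360.] (array([417.5, -59.8]), array([122.2, 115.3]), 68.0)
nest 0.86 [208.   0. 365. 151.] (array([480.4,  87.3]), array([94. , 97.7]), 68.3)
0.05932425630938636 [0.31767234 0.57238626 0.15549477]
```

View pics/w6.png

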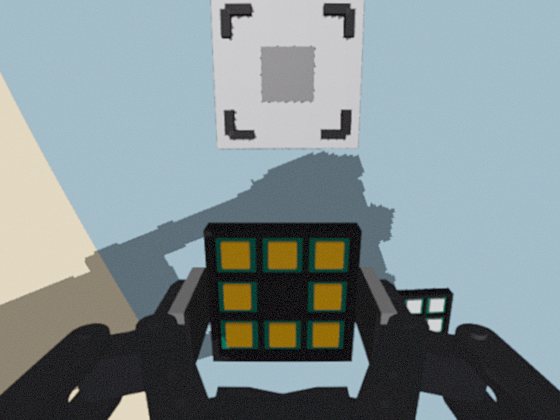

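Run:
```python
from h import *
st=r.read_state();C=cam("wrist",st)
p=px2w(C,[(218,149.5),(360,148.5),(365,0),(210,0)],.012);print("plate",np.round(1000*p,1));print(np.linalg.norm(p[0]-p[1]),np.linalg.norm(p[1]-p[2]))
p=px2w(C,[(262,46),(314,46),(315,102),(262,102)],.012);print("patch",np.round(1000*p.mean(0),1),rect(p))
p=px2w(C,[(221,12),(354,9),(351,135),(227,138)],.020);print("stops",np.round(1000*p.mean(0),1),rect(p))
z=st["position"][2]+.0123
p=px2w(C,[(205,224),(360,224),(351,360),(215,360)],z);print("tray",np.round(1000*p.mean(0),1),rect(p))
```

```text
plate [[424.   61.3  12. ]
 [514.2  25.5  12. ]
 [548.1 112.7  12. ]
 [458.  148.9  12. ]]
0.09711139807601042 0.09349468036600904
patch [486.6  88.5  12. ] (array([486.8,  88.5]), array([34.9, 35. ]), 68.0)
stops [486.1  87.7  20. ] (array([486. ,  87.7]), array([76.5, 81.7]), 69.3)
tray [448.    4.  132.5] (array([448.,   4.]), array([62.5, 59. ]), 68.0)
```

Run:
```python
from h import *
st=r.read_state(); print(st["position"],st["dq"])
wlook("w7",["nest"]); st=r.read_state(); print(st["position"])
```

```text
[0.44754114 0.00581449 0.120161  ] [ 0.00262337  0.02132731 -0.01578178  0.00265345  0.0005839  -0.00203362]
tcp [447.5   5.8 120.2] yaw 68.0
nest 0.65 [202.   0. 358. 152.] (array([480.6,  88.5]), array([95.2, 96.9]), 67.9)
[0.44766638 0.00582854 0.11977162]
```

View pics/w7.png

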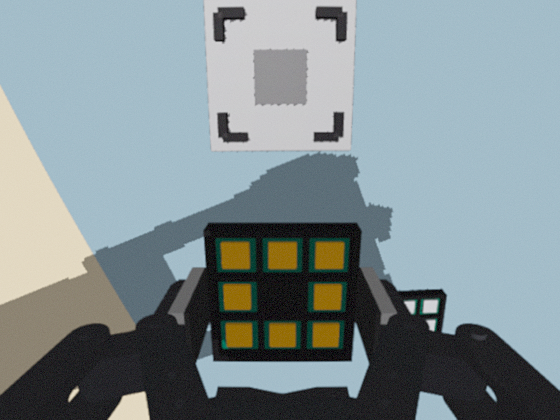

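Run:
```python
from h import *
st=r.read_state();C=cam("wrist",st); R=Ro.from_quat(st["orientation"]).as_matrix()
tl=lambda p:np.round(1000*(R.T@(p-st["position"])),1)
p=px2w(C,[(211,152),(352,151)],.012);m=p.mean(0);print("near edge",tl(m),"->centre tool x",tl(m)[0]+48)
p=px2w(C,[(254.5,49.5),(306.5,49.5),(307,105),(254.5,105)],.012);print("patch",np.round(1000*p.mean(0),1),rect(p),tl(p.mean(0)))
p=px2w(C,[(214,14),(346,11),(343,137),(219,140)],.020);print("stops",rect(p),tl(p.mean(0)))
z=st["position"][2]+.0123
p=px2w(C,[(205,224),(360,224),(351,360),(215,360)],z);print("tray",rect(p),tl(p.mean(0)))
print(st["position"])
```

```text
near edge [ 41.2   0.4 107.8] ->centre tool x 89.2
patch [481.2  88.5  12. ] (array([481.2,  88.5]), array([34.7, 34.7]), 68.0) [ 8.920e+01 -1.000e-01  1.078e+02]
stops (array([480.8,  88.4]), array([76.6, 81.9]), 69.2) [89.  -0.2 99.8]
tray (array([448.2,   4. ]), array([62.4, 59. ]), 68.0) [ -1.5   1.1 -12.3]
[0.44766638 0.00582854 0.11977162]
```

Request:
play_rows(targets=[{"xyz":[35,-0.5,10],"yaw":0,"jaw":0.6},{"xyz":[75,-1,40],"yaw":0,"jaw":0.6},{"xyz":[90.7,-1.2,70],"yaw":0,"jaw":0.6},{"xyz":[90.7,-1.2,95],"yaw":0,"jaw":0.6},{"xyz":[90.7,-1.2,100],"yaw":0,"jaw":0.6},{"xyz":[90.7,-1.2,100],"yaw":0,"jaw":0.6},{"xyz":[90.7,-1.2,100],"yaw":0,"jaw":0.6}])

```text
t: 8.18
position: [0.4803, 0.0904, 0.0202]
orientation: [0.829, 0.559, 0.001, 0.0]
contact_force: [-0.1, -0.5, -0.0]
width: 0.0592
```

Run:
```python
from h import *
wlook("w8",[]); st=r.read_state(); print(st["position"],st["width"],go(481.2,88.5,9.7,68))
```

```text
tcp [480.3  90.4  20.2] yaw 68.0
[0.48025404 0.09037466 0.0202717 ] 0.05914360785171591 [[-1.4, 1.6, 10.6], np.float64(-0.0)]
```

View pics/w8.png

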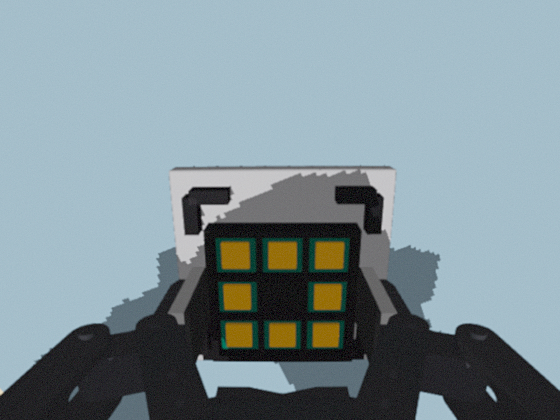

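Request:
play_rows(targets=[{"xyz":[0,0,4],"yaw":0,"jaw":0.6},{"xyz":[0,0,8],"yaw":0,"jaw":0.6},{"xyz":[0,0,10.8],"yaw":0,"jaw":0.6},{"xyz":[0,0,10.8],"yaw":0,"jaw":0.6},{"xyz":[0,0,10.8],"yaw":0,"jaw":0.6}])

```text
t: 8.85
position: [0.4789, 0.0903, 0.0095]
orientation: [0.829, 0.559, -0.0, -0.0]
contact_force: [-3.5, -1.3, 12.9]
width: 0.0592
```

Run:
```python
from h import *
st=r.read_state(); print(st["position"],st["contact_force"])
```

```text
[0.47893524 0.09034882 0.00951294] [-3.46213442 -1.33757316 12.87984191]
```

Request:
play_rows(targets=[{"xyz":[0,0,-2],"yaw":0,"jaw":0.6},{"xyz":[0,0,-2],"yaw":0,"jaw":0.85},{"xyz":[0,0,-2],"yaw":0,"jaw":0.9},{"xyz":[0,0,-2],"yaw":0,"jaw":0.9},{"xyz":[0,0,-20],"yaw":0,"jaw":0.9},{"xyz":[0,0,-60],"yaw":0,"jaw":0.9},{"xyz":[0,0,-80],"yaw":0,"jaw":0.2},{"xyz":[0,0,-80],"yaw":0,"jaw":0}])

```text
t: 9.85
position: [0.4807, 0.0907, 0.0899]
orientation: [0.829, 0.559, 0.002, 0.001]
contact_force: [-0.3, -0.2, 0.3]
width: 0.0415
```

Run:
```python
from h import *
r.read_state(); r.get_image("wrist")
wlook("w9",["gold_full","nest"],.022); st=r.read_state(); print(st["position"],st["width"],go(481.2,88.5,40,68))
```

```text
tcp [479.4  90.5  88.5] yaw 68.0
gold_full 0.78 [230. 181. 332. 274.] (array([479.1,  88.9]), array([61.9, 60.3]), 67.9)
nest 0.65 [203. 144. 363. 293.] (array([482.4,  92.7]), array([93. , 91.4]), 68.2)
[0.47770193 0.09025035 0.08668605] 0.010856011122488688 [[-0.3, 4.0, 46.7], np.float64(0.0)]
```

View pics/w9.png

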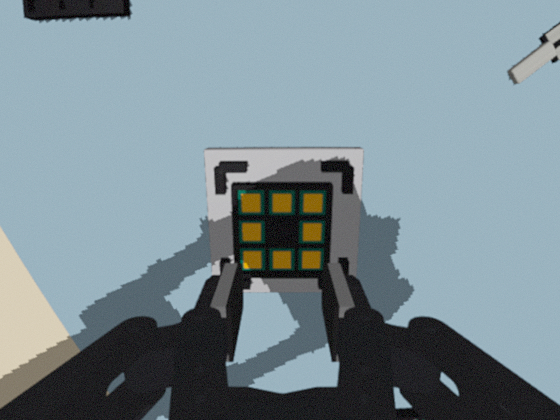

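Request:
play_rows(targets=[{"xyz":[0,1.5,20],"yaw":0,"jaw":0},{"xyz":[0,1.5,45],"yaw":0,"jaw":0},{"xyz":[0,1.5,60],"yaw":0,"jaw":0},{"xyz":[0,1.5,66],"yaw":0,"jaw":0},{"xyz":[0,1.5,68],"yaw":0,"jaw":0},{"xyz":[0,1.5,69],"yaw":0,"jaw":0},{"xyz":[0,1.5,69],"yaw":0,"jaw":0},{"xyz":[0,1.5,69],"yaw":0,"jaw":0}])

```text
t: 11.05
position: [0.4783, 0.0895, 0.0219]
orientation: [0.829, 0.559, -0.003, -0.001]
contact_force: [-15.5, -1.9, 30.0]
width: -0.0002
```

Run:
```python
from h import *
r.get_image("wrist");st=r.read_state(); print(st["position"],st["contact_force"],st["width"])
```

```text
[0.47827247 0.08953941 0.02190752] [-14.46791522  -2.3902402   30.02639633] 8.984979340924541e-05
```

Run:
```python
from h import *
print(go(620,240.5,100,47))
```

```text
[[192.8, 74.5, -79.1], np.float64(21.0)]
```

Request:
play_rows(targets=[{"xyz":[0,0,-40],"yaw":0,"jaw":0},{"xyz":[20,8,-83],"yaw":5,"jaw":0.88},{"xyz":[70,27,-83],"yaw":12,"jaw":0.88},{"xyz":[120,46,-83],"yaw":21,"jaw":0.88},{"xyz":[165,64,-83],"yaw":21,"jaw":0.88},{"xyz":[193,74.5,-83],"yaw":21,"jaw":0.88},{"xyz":[193,74.5,-83],"yaw":21,"jaw":0.88},{"xyz":[193,74.5,-83],"yaw":21,"jaw":0.88}])

```text
t: 12.1
position: [0.6209, 0.2403, 0.1017]
orientation: [0.917, 0.399, -0.001, 0.0]
contact_force: [-0.9, -0.4, -0.3]
width: 0.0751
```

Run:
```python
from h import *
r.get_image("wrist");r.get_image("wrist")
wlook("w10",["gold_full","tweezers"])
st=r.read_state(); print(st["position"],st["width"])
```

```text
tcp [620.7 239.9 101.9] yaw 47.0
gold_full 0.75 [234. 170. 329. 262.] (array([620.5, 240.9]), array([63.4, 61. ]), 46.2)
tweezers 0.67 [417. 153. 526. 295.] (array([709.7, 147.5]), array([118.8,  19.7]), 17.4)
[0.62120873 0.24006359 0.10232663] 0.07482393218760797
```

View pics/w10.png

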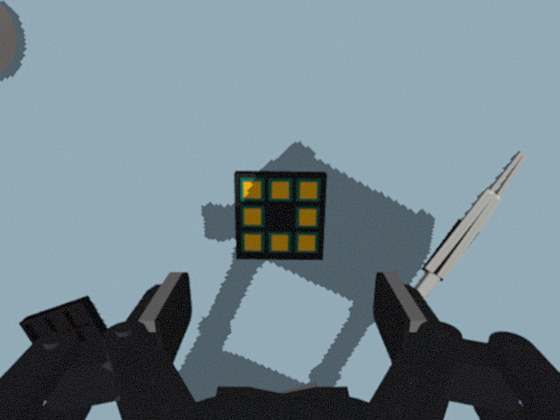

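Request:
play_rows(targets=[{"xyz":[0.3,-1.5,40],"yaw":0.8,"jaw":0.88},{"xyz":[0.3,-1.5,80],"yaw":0.8,"jaw":0.88},{"xyz":[0.3,-1.5,98],"yaw":0.8,"jaw":0.88},{"xyz":[0.3,-1.5,103.5],"yaw":0.8,"jaw":0.88},{"xyz":[0.3,-1.5,103.5],"yaw":0.8,"jaw":0.88},{"xyz":[0.3,-1.5,103.5],"yaw":0.8,"jaw":0.88}])

```text
t: 13.1
position: [0.6224, 0.2426, 0.0006]
orientation: [0.92, 0.392, 0.002, 0.0]
contact_force: [-0.3, 0.5, -0.2]
width: 0.0757
```

Run:
```python
from h import *
wlook("w11",["gold_full"]);st=r.read_state(); print(st["position"],st["contact_force"])
```

```text
tcp [6.224e+02 2.426e+02 6.000e-01] yaw 46.2
gold_full 0.94 [204. 224. 356. 367.] (array([620.8, 241. ]), array([64.7, 61.2]), 46.1)
[6.22050104e-01 2.42576251e-01 3.53911690e-04] [-0.09941905 -0.5638581  -0.39520745]
```

View pics/w11.png

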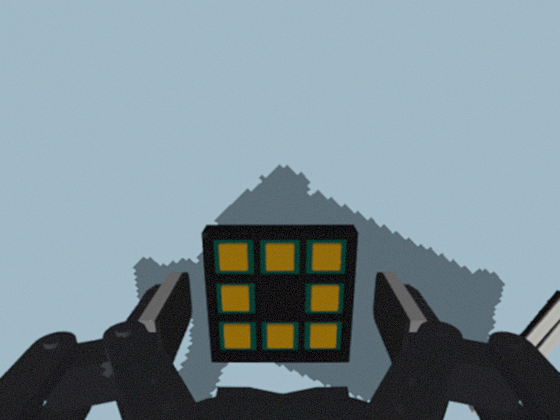

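Request:
play_rows(targets=[{"xyz":[0,-0.7,1.8],"yaw":0,"jaw":0.86},{"xyz":[0,-0.7,1.8],"yaw":0,"jaw":0.74},{"xyz":[0,-0.7,1.8],"yaw":0,"jaw":0.66},{"xyz":[0,-0.7,1.8],"yaw":0,"jaw":0.6},{"xyz":[0,-0.7,1.8],"yaw":0,"jaw":0.6}])

```text
t: 13.82
position: [0.6206, 0.2427, -0.0028]
orientation: [0.92, 0.392, 0.0, 0.0]
contact_force: [0.2, -0.9, 1.7]
width: 0.0591
```

Run:
```python
from h import *
r.get_image("wrist");st=r.read_state(); print(st["position"],st["contact_force"],st["width"])
x,y=481.2-90*np.cos(np.radians(68)),88.5-90*np.sin(np.radians(68)); print(go(x,y,120,68), go(480,89,90,68))
```

```text
[ 0.62062068  0.24271312 -0.00279108] [-0.66046429  0.39207226  2.65758783] 0.05932212320276036
[[-291.3, 39.6, -122.9], np.float64(-21.8)] [[-208.2, 4.9, -92.9], np.float64(-21.8)]
```

Request:
play_rows(targets=[{"xyz":[0,0,-20],"yaw":0,"jaw":0.6},{"xyz":[0,0,-60],"yaw":0,"jaw":0.6},{"xyz":[-45,1,-90],"yaw":-5,"jaw":0.6},{"xyz":[-95,2,-93],"yaw":-11,"jaw":0.6},{"xyz":[-145,3,-93],"yaw":-17,"jaw":0.6},{"xyz":[-190,4,-93],"yaw":-21.8,"jaw":0.6},{"xyz":[-208,5,-93],"yaw":-21.8,"jaw":0.6},{"xyz":[-208,5,-93],"yaw":-21.8,"jaw":0.6}])

```text
t: 14.88
position: [0.4801, 0.0887, 0.0907]
orientation: [0.83, 0.558, 0.001, 0.0]
contact_force: [0.3, 1.2, -0.4]
width: 0.0598
```

Run:
```python
from h import *
for _ in range(4): r.get_image("wrist")
wlook("w12",[]); st=r.read_state(); print(st["position"],st["width"],go(480,89,60,68))
```

```text
tcp [481.5  89.9  90.4] yaw 68.0
[0.48122463 0.08989621 0.09021647] 0.05925044959261489 [[-1.3, -0.8, 30.2], np.float64(0.0)]
```

View pics/w12.png

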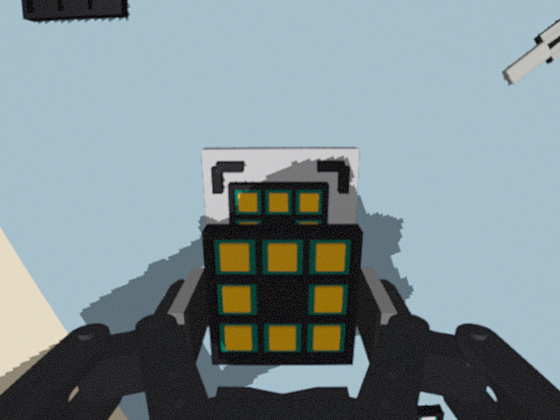

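Run:
```python
from h import *
st=r.read_state();C=cam("wrist",st); R=Ro.from_quat(st["orientation"]).as_matrix()
tl=lambda p:np.round(1000*(R.T@(p-st["position"])),1)
z=st["position"][2]
p=px2w(C,[(203.5,226),(361.5,226),(353,364),(212,364)],z+.0148);print("tray",rect(p),tl(p.mean(0)))
p=px2w(C,[(229.5,183),(327.5,183)],.022);print("lower far edge",tl(p[0]),tl(p[1]))
p=px2w(C,[(203,149),(359,149)],.012);print("plate far",tl(p[0]),tl(p[1]))
```

```text
tray (array([481.6,  88.1]), array([62.5, 60.3]), 68.0) [ -1.5   1.  -14.8]
lower far edge [ 27.8 -30.2  68.2] [27.8 27.6 68.3]
plate far [ 46.6 -46.8  78.2] [46.6 47.2 78.3]
```

Request:
play_rows(targets=[{"xyz":[0,-1.2,30],"yaw":0,"jaw":0.6},{"xyz":[0,-1.2,55],"yaw":0,"jaw":0.6},{"xyz":[0,-1.2,66],"yaw":0,"jaw":0.6},{"xyz":[0,-1.2,70],"yaw":0,"jaw":0.6},{"xyz":[0,-1.2,73],"yaw":0,"jaw":0.6},{"xyz":[0,-1.2,73.3],"yaw":0,"jaw":0.6},{"xyz":[0,-1.2,73.3],"yaw":0,"jaw":0.6}])

```text
t: 16.0
position: [0.4794, 0.0895, 0.0172]
orientation: [0.829, 0.559, 0.001, 0.0]
contact_force: [0.0, 0.1, -0.2]
width: 0.0594
```

Run:
```python
from h import *
for _ in range(2): r.get_image("wrist")
st=r.read_state(); print(st["position"],st["width"],st["contact_force"])
```

```text
[0.47933468 0.08949694 0.01715355] 0.05925909678452143 [0.70209074 1.55824455 0.12938837]
```

Request:
play_rows(targets=[{"xyz":[0,0,1],"yaw":0,"jaw":0.6},{"xyz":[0,0,2],"yaw":0,"jaw":0.6},{"xyz":[0,0,2],"yaw":0,"jaw":0.6}])

```text
t: 16.48
position: [0.4794, 0.0895, 0.017]
orientation: [0.829, 0.559, 0.0, 0.0]
contact_force: [-6.7, -0.7, 18.3]
width: 0.0592
```

Run:
```python
from h import *
for _ in range(2): r.get_image("wrist")
st=r.read_state(); print(st["position"],st["width"],st["contact_force"])
```

```text
[0.47938823 0.08951938 0.01696904] 0.059545507417737085 [-5.67915307 -0.27236623 18.41581021]
```

Request:
play_rows(targets=[{"xyz":[0,0,-1.5],"yaw":0,"jaw":0.6},{"xyz":[0,0,-1.5],"yaw":0,"jaw":0.85},{"xyz":[0,0,-1.5],"yaw":0,"jaw":0.9},{"xyz":[0,0,-1.5],"yaw":0,"jaw":0.9},{"xyz":[0,0,-20],"yaw":0,"jaw":0.9},{"xyz":[0,0,-60],"yaw":0,"jaw":0.9},{"xyz":[0,0,-70],"yaw":0,"jaw":0.2},{"xyz":[0,0,-70],"yaw":0,"jaw":0}])

```text
t: 17.58
position: [0.4794, 0.0896, 0.085]
orientation: [0.829, 0.559, 0.001, 0.0]
contact_force: [-0.3, 0.7, -0.6]
width: 0.0418
```

Run:
```python
from h import *
for _ in range(4): r.get_image("wrist")
wlook("w13",["gold_full","nest"],.032); st=r.read_state(); print(st["position"],st["width"])
```

```text
tcp [477.5  89.3  83. ] yaw 68.0
gold_full 0.6 [233. 186. 340. 288.] (array([479.6,  88.1]), array([62.1, 60.4]), 67.4)
gold_full 0.56 [232. 179. 334. 182.] (array([491.1, 118.4]), array([ 2.2, 55.2]), 68.0)
nest 0.59 [200. 145. 370. 293.] (array([483.7,  96. ]), array([88. , 87.5]), 68.1)
[0.4780545  0.08936016 0.0835272 ] 0.0001376252274251404
```

View pics/w13.png

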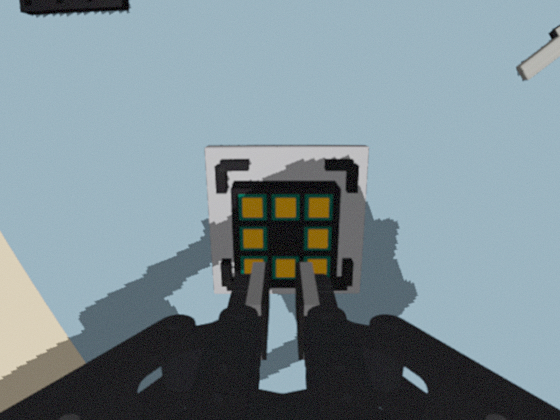

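Request:
play_rows(targets=[{"xyz":[0,1,25],"yaw":0,"jaw":0},{"xyz":[0,1,44],"yaw":0,"jaw":0},{"xyz":[0,1,52],"yaw":0,"jaw":0},{"xyz":[0,1,54],"yaw":0,"jaw":0},{"xyz":[0,1,54.5],"yaw":0,"jaw":0},{"xyz":[0,1,54.5],"yaw":0,"jaw":0},{"xyz":[0,1,54.5],"yaw":0,"jaw":0}])

```text
t: 18.8
position: [0.4785, 0.0889, 0.032]
orientation: [0.829, 0.559, -0.002, -0.001]
contact_force: [-10.6, -1.8, 19.6]
width: 0.0001
```

Run:
```python
from h import *
r.get_image("wrist");st=r.read_state(); print(st["position"],st["contact_force"],st["qpos"])
print(go(382,-320,110,18))
```

```text
[0.47849003 0.08889212 0.03198401] [-11.07302646  -0.91324097  19.07682718] [ 1.32596641e-01  1.31845395e-01  2.17144777e+00 -1.87367898e-04
  8.42052116e-01  5.16552039e-01]
[[-415.4, 63.4, -77.4], np.float64(50.0)]
```

Request:
play_rows(targets=[{"xyz":[0,0,-40],"yaw":0,"jaw":0},{"xyz":[-30,5,-80],"yaw":8,"jaw":0.5},{"xyz":[-90,14,-80],"yaw":16,"jaw":0.88},{"xyz":[-150,23,-80],"yaw":25,"jaw":0.88},{"xyz":[-210,32,-80],"yaw":34,"jaw":0.88},{"xyz":[-270,41,-80],"yaw":43,"jaw":0.88},{"xyz":[-330,50,-80],"yaw":50,"jaw":0.88},{"xyz":[-380,58,-80],"yaw":50,"jaw":0.88}])

```text
t: 19.85
position: [0.3906, -0.2873, 0.1106]
orientation: [0.988, 0.155, 0.0, 0.0]
contact_force: [0.1, -0.1, 0.4]
width: 0.0754
```

Run:
```python
from h import *
for _ in range(2): r.get_image("wrist")
st=r.read_state(); print(st["position"],st["contact_force"],st["qpos"])
print(go(382,-320,110,18))
im,d=r.get_image("top"); C=cam("top")
for n,uv in [("purple",[(410,226)]),("red",[(448,262)])]: print(n,px2w(C,uv,.012))
cv2.imwrite("pics/top1.png",im[:,:,::-1])
```

```text
[ 0.39074187 -0.28964376  0.11095671] [0.39087601 1.09099761 0.21295588] [-6.88146720e-01  1.52883363e-02  2.12208013e+00 -1.58818472e-03
  1.00143932e+00  5.74325585e-01]
[[-17.6, 26.3, 1.0], np.float64(-0.3)]
purple [[ 0.49651341 -0.34232198  0.012     ]]
red [[ 0.40744325 -0.43748108  0.012     ]]
```

Request:
play_rows(targets=[{"xyz":[-17.5,26.5,11],"yaw":0,"jaw":0.88},{"xyz":[-17.5,26.5,11],"yaw":0,"jaw":0.88},{"xyz":[-17.5,26.5,11],"yaw":0,"jaw":0.88}])

```text
t: 20.38
position: [0.383, -0.3142, 0.099]
orientation: [0.988, 0.157, -0.0, -0.001]
contact_force: [-0.5, -0.4, -0.4]
width: 0.0749
```

Run:
```python
from h import *
for _ in range(3): r.get_image("wrist")
wlook("w14",["gold_part"])
```

```text
tcp [ 383.3 -314.5   99.3] yaw 18.1
gold_part 0.89 [317.   0. 460. 131.] (array([ 497.3, -346. ]), array([61.1, 63.5]), 62.8)
gold_part 0.86 [410. 184. 510. 291.] (array([ 408.1, -436.5]), array([64.7, 62.9]), 37.6)
gold_part 0.77 [244. 173. 338. 266.] (array([ 383.4, -321. ]), array([62.8, 60. ]), 18.5)
```

View pics/w14.png

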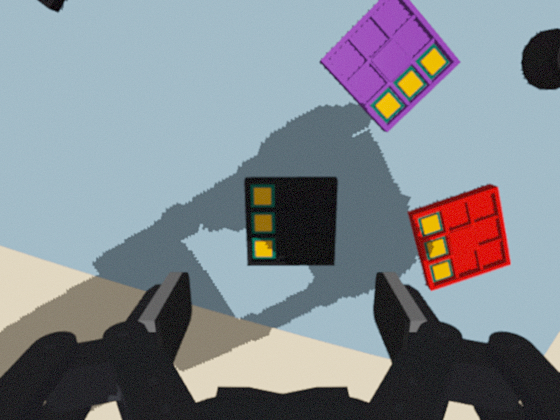

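Request:
play_rows(targets=[{"xyz":[-0.5,5.2,30],"yaw":0,"jaw":0.88},{"xyz":[-0.5,5.2,70],"yaw":0,"jaw":0.88},{"xyz":[-0.5,5.2,92],"yaw":0,"jaw":0.88},{"xyz":[-0.5,5.2,99],"yaw":0,"jaw":0.88},{"xyz":[-0.5,5.2,99.5],"yaw":0,"jaw":0.88},{"xyz":[-0.5,5.2,99.5],"yaw":0,"jaw":0.88}])

```text
t: 21.38
position: [0.3848, -0.3214, 0.0008]
orientation: [0.988, 0.157, 0.001, 0.001]
contact_force: [0.2, 0.4, 0.9]
width: 0.0752
```

Run:
```python
from h import *
for _ in range(3): r.get_image("wrist")
wlook("w15",["gold_part"]);st=r.read_state(); print(st["position"],st["contact_force"])
```

```text
tcp [ 384.6 -321.3    0.7] yaw 18.0
gold_part 0.88 [330.   0. 560. 153.] (array([ 497.3, -345.9]), array([60.4, 62.6]), 63.3)
gold_part 0.72 [200. 219. 357. 362.] (array([ 383.5, -321.2]), array([64. , 60.7]), 18.2)
gold_part 0.66 [465. 244. 559. 368.] (array([ 401.4, -423.7]), array([66.9, 41.4]), 33.2)
[ 3.84327526e-01 -3.21086695e-01  3.43200783e-04] [ 0.54661452  0.16912385 -0.75692349]
```

View pics/w15.png

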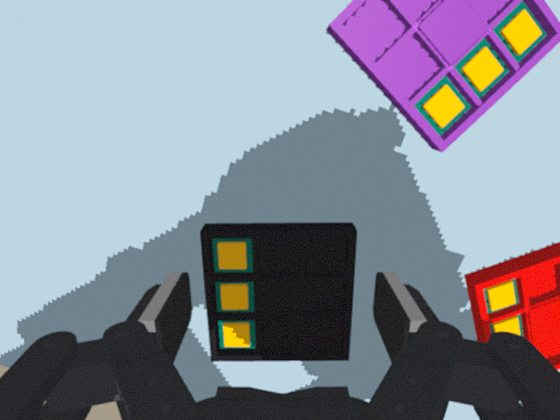

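Request:
play_rows(targets=[{"xyz":[0,-1,2],"yaw":0,"jaw":0.86},{"xyz":[0,-1,2],"yaw":0,"jaw":0.74},{"xyz":[0,-1,2],"yaw":0,"jaw":0.66},{"xyz":[0,-1,2],"yaw":0,"jaw":0.6},{"xyz":[0,-1,2],"yaw":0,"jaw":0.6}])

```text
t: 22.25
position: [0.3836, -0.3197, -0.0024]
orientation: [0.988, 0.156, -0.0, -0.0]
contact_force: [-0.1, 0.6, 1.4]
width: 0.0597
```

Run:
```python
from h import *
r.get_image("wrist");st=r.read_state(); print(st["position"],st["contact_force"],st["width"])
print(go(480,89,105,68))
```

```text
[ 0.38356739 -0.31969252 -0.00237254] [-0.23032027  1.08220982  0.95486032] 0.059605772948770785
[[218.0, -358.9, -107.3], np.float64(-50.0)]
```

Underside is at TCP+4.4. Lift and carry.

Request:
play_rows(targets=[{"xyz":[0,0,-20],"yaw":0,"jaw":0.6},{"xyz":[0,0,-60],"yaw":0,"jaw":0.6},{"xyz":[15,-25,-95],"yaw":-6,"jaw":0.6},{"xyz":[40,-66,-107],"yaw":-12,"jaw":0.6},{"xyz":[67,-110,-107],"yaw":-20,"jaw":0.6},{"xyz":[96,-158,-107],"yaw":-29,"jaw":0.6},{"xyz":[125,-206,-107],"yaw":-38,"jaw":0.6},{"xyz":[154,-254,-107],"yaw":-45,"jaw":0.6}])

```text
t: 23.3
position: [0.4517, -0.0289, 0.1047]
orientation: [0.852, 0.524, 0.0, 0.0]
contact_force: [0.2, -0.5, -0.1]
width: 0.0595
```

Run:
```python
from h import *
r.get_image("wrist");st=r.read_state(); print(st["position"],st["width"])
print(go(480,89,105,68))
```

```text
[ 0.45281472 -0.02315598  0.10477796] 0.059408760583356104
[[112.5, -25.6, 0.3], np.float64(-4.4)]
```

Request:
play_rows(targets=[{"xyz":[45,-10,0],"yaw":-3,"jaw":0.6},{"xyz":[85,-19,0],"yaw":-5,"jaw":0.6},{"xyz":[110,-25.6,0],"yaw":-5,"jaw":0.6},{"xyz":[110,-25.6,0],"yaw":-5,"jaw":0.6},{"xyz":[110,-25.6,0],"yaw":-5,"jaw":0.6}])

```text
t: 23.98
position: [0.4782, 0.0785, 0.1042]
orientation: [0.829, 0.559, -0.0, 0.0]
contact_force: [-0.6, 0.1, 0.1]
width: 0.0593
```

Run:
```python
from h import *
for _ in range(5): r.get_image("wrist")
wlook("w16",[]); st=r.read_state(); print(st["position"],st["width"],go(480,89,60,68))
```

```text
tcp [478.5  78.2 104.6] yaw 67.9
[0.47860055 0.07833578 0.10461153] 0.059365916447883735 [[10.4, -2.7, 44.6], np.float64(-0.1)]
```

View pics/w16.png

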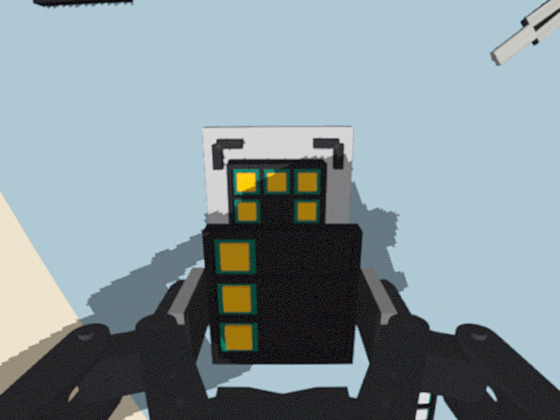

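```bash
python3 - <<'E'
from h import *
st=r.read_state();C=cam("wrist",st); R=Ro.from_quat(st["orientation"]).as_matrix()
tl=lambda p:np.round(1000*(R.T@(p-st["position"])),1)
z=st["position"][2]
p=px2w(C,[(203.5,226),(361.5,226),(353,363),(212,363)],z+.0144);print("tray",rect(p),tl(p.mean(0)))
p=px2w(C,[(228.5,167),(325.5,167)],.032);print("lower far edge",tl(p[0]),tl(p[1]))
p=px2w(C,[(204,128),(352.5,127)],.012);print("plate far",tl(p[0]),tl(p[1]))
E
python3 - <<'E'
import cv2
im=cv2.imread('pics/w16.png');cv2.imwrite('pics/w16z.png',cv2.resize(im[110:240,190:370],None,fx=4,fy=4))
E
```

```text
tray (array([479. ,  76.6]), array([62.1, 60.4]), 67.9) [ -1.5   1.  -14.4]
lower far edge [ 36.6 -31.   72.6] [36.5 26.6 72.6]
plate far [ 58.1 -48.5  92.6] [58.6 45.3 92.6]
```

View pics/w16z.png

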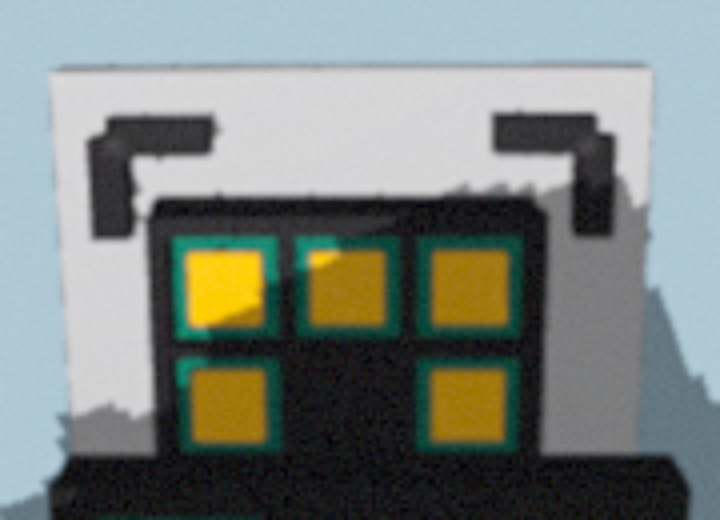

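Request:
play_rows(targets=[{"xyz":[6,-1.5,25],"yaw":0,"jaw":0.6},{"xyz":[10.6,-2.9,50],"yaw":0,"jaw":0.6},{"xyz":[10.6,-2.9,66],"yaw":0,"jaw":0.6},{"xyz":[10.6,-2.9,73],"yaw":0,"jaw":0.6},{"xyz":[10.6,-2.9,76],"yaw":0,"jaw":0.6},{"xyz":[10.6,-2.9,77.5],"yaw":0,"jaw":0.6},{"xyz":[10.6,-2.9,77.5],"yaw":0,"jaw":0.6},{"xyz":[10.6,-2.9,77.5],"yaw":0,"jaw":0.6}])

```text
t: 25.28
position: [0.4805, 0.0901, 0.0277]
orientation: [0.829, 0.559, 0.001, 0.0]
contact_force: [-0.2, -0.3, 1.1]
width: 0.0592
```

Run:
```python
from h import *
for _ in range(2): r.get_image("wrist")
st=r.read_state(); print(st["position"],st["width"],st["contact_force"])
```

```text
[0.48050496 0.09004266 0.02764044] 0.05963338095056128 [ 0.303189   -1.0851956   1.22197717]
```

Just touching. A bit lower, then release.

Request:
play_rows(targets=[{"xyz":[0,0,0.8],"yaw":0,"jaw":0.6},{"xyz":[0,0,0.8],"yaw":0,"jaw":0.6},{"xyz":[0,0,0],"yaw":0,"jaw":0.85},{"xyz":[0,0,0],"yaw":0,"jaw":0.9},{"xyz":[0,0,0],"yaw":0,"jaw":0.9},{"xyz":[0,0,-20],"yaw":0,"jaw":0.9},{"xyz":[0,0,-60],"yaw":0,"jaw":0.9},{"xyz":[0,0,-70],"yaw":0,"jaw":0}])

```text
t: 26.38
position: [0.482, 0.0903, 0.0995]
orientation: [0.829, 0.559, 0.002, 0.001]
contact_force: [0.9, 1.0, -0.2]
width: 0.0605
```

Run:
```python
from h import *
for _ in range(8): r.get_image("wrist")
wlook("w17",["gold_part","nest"],.042); st=r.read_state(); print(st["position"],st["width"])
```

```text
tcp [478.8  89.8  95.7] yaw 68.0
gold_part 0.78 [231. 183. 342. 286.] (array([480.5,  88.5]), array([61.9, 60.5]), 68.0)
nest 0.61 [206. 145. 362. 288.] (array([484.4,  98.6]), array([83.8, 83.6]), 68.2)
[0.47949034 0.08991893 0.09637747] -0.00011899204606274281
```

View pics/w17.png

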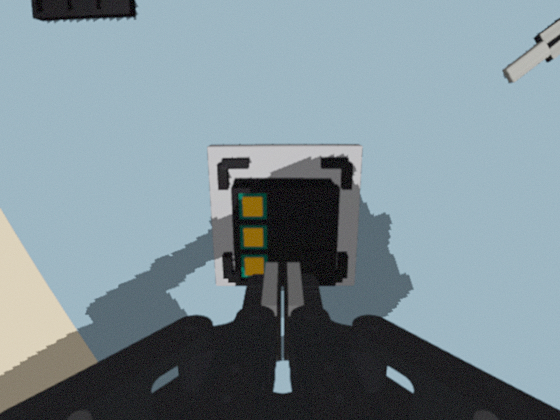

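Flat and centred. Press at z=42 (54 mm down to contact).

Request:
play_rows(targets=[{"xyz":[0,0.5,25],"yaw":0,"jaw":0},{"xyz":[0,0.5,46],"yaw":0,"jaw":0},{"xyz":[0,0.5,54],"yaw":0,"jaw":0},{"xyz":[0,0.5,56.5],"yaw":0,"jaw":0},{"xyz":[0,0.5,57],"yaw":0,"jaw":0},{"xyz":[0,0.5,57],"yaw":0,"jaw":0},{"xyz":[0,0.5,57],"yaw":0,"jaw":0}])

```text
t: 27.8
position: [0.4792, 0.0896, 0.042]
orientation: [0.829, 0.559, -0.002, -0.001]
contact_force: [-9.0, -1.4, 17.3]
width: -0.0
```

Run:
```python
from h import *
r.get_image("wrist");st=r.read_state(); print(st["position"],st["contact_force"],st["qpos"])
print(go(428,276.5,100,66))
```

```text
[0.47916607 0.08959515 0.04196678] [-10.67150761  -1.62378092  16.73028426] [ 1.33822065e-01  1.17492951e-01  2.16441376e+00 -1.42607738e-04
  8.63260228e-01  5.17777290e-01]
[[154.0, -117.6, -58.0], np.float64(2.0)]
```

Request:
play_rows(targets=[{"xyz":[0,0,-40],"yaw":0,"jaw":0.2},{"xyz":[25,-18,-60],"yaw":1,"jaw":0.88},{"xyz":[75,-57,-60],"yaw":2,"jaw":0.88},{"xyz":[120,-92,-60],"yaw":2,"jaw":0.88},{"xyz":[154,-117.5,-60],"yaw":2,"jaw":0.88},{"xyz":[154,-117.5,-60],"yaw":2,"jaw":0.88},{"xyz":[154,-117.5,-60],"yaw":2,"jaw":0.88}])

```text
t: 28.72
position: [0.4293, 0.2764, 0.1002]
orientation: [0.838, 0.545, -0.0, 0.0]
contact_force: [0.3, 0.0, -0.3]
width: 0.0753
```

Run:
```python
from h import *
for _ in range(4): r.get_image("wrist")
wlook("w18",["empty_tray"])
```

```text
tcp [429.6 275.5 100.1] yaw 65.9
empty_tray 0.56 [230. 167. 325. 257.] (array([429.2, 277.4]), array([62.8, 60.2]), 67.1)
```

View pics/w18.png

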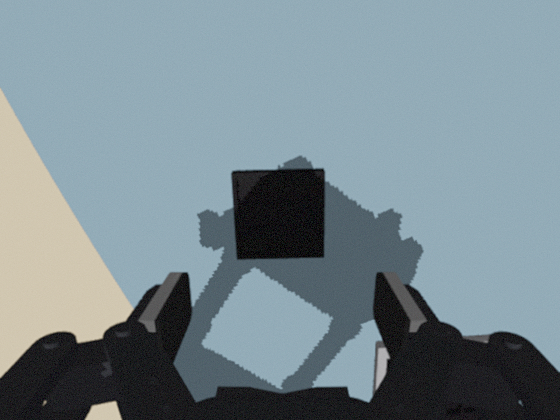

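Request:
play_rows(targets=[{"xyz":[2,-2.2,30],"yaw":-1.2,"jaw":0.88},{"xyz":[2,-2.2,70],"yaw":-1.2,"jaw":0.88},{"xyz":[2,-2.2,93],"yaw":-1.2,"jaw":0.88},{"xyz":[2,-2.2,100.5],"yaw":-1.2,"jaw":0.88},{"xyz":[2,-2.2,100.5],"yaw":-1.2,"jaw":0.88},{"xyz":[2,-2.2,100.5],"yaw":-1.2,"jaw":0.88}])

```text
t: 29.78
position: [0.4291, 0.2799, 0.0009]
orientation: [0.833, 0.553, 0.001, 0.0]
contact_force: [-0.4, -0.1, -0.5]
width: 0.0752
```

Run:
```python
from h import *
for _ in range(3): r.get_image("wrist")
wlook("w19",["empty_tray"])
```

```text
tcp [428.9 279.9   0.7] yaw 67.2
empty_tray 0.74 [203. 220. 363. 360.] (array([429.2, 278.4]), array([63.8, 61.4]), 67.6)
```

View pics/w19.png

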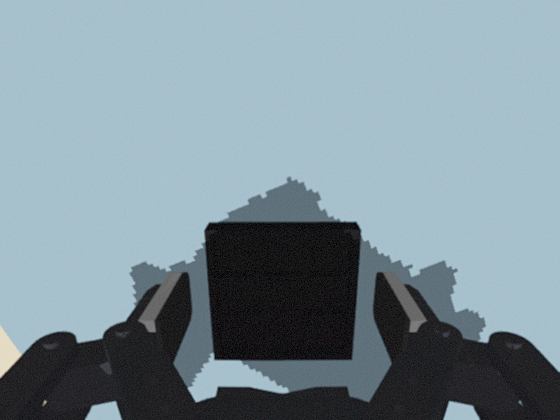

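Request:
play_rows(targets=[{"xyz":[0,0.3,2.2],"yaw":0,"jaw":0.86},{"xyz":[0,0.3,2.2],"yaw":0,"jaw":0.74},{"xyz":[0,0.3,2.2],"yaw":0,"jaw":0.66},{"xyz":[0,0.3,2.2],"yaw":0,"jaw":0.6},{"xyz":[0,0.3,2.2],"yaw":0,"jaw":0.6}])

```text
t: 30.65
position: [0.4283, 0.2793, -0.0026]
orientation: [0.833, 0.553, 0.0, -0.0]
contact_force: [-0.3, -0.4, 0.4]
width: 0.0596
```

Run:
```python
from h import *
r.get_image("wrist");st=r.read_state(); print(st["position"],st["contact_force"],st["width"])
print(go(476.5,79.5,110,68))
```

```text
[ 0.42830307  0.27927381 -0.00256185] [-0.4928486   0.02312345  0.73688715] 0.059595207258324734
[[-165.5, 121.8, -112.6], np.float64(-0.8)]
```

Request:
play_rows(targets=[{"xyz":[0,0,-25],"yaw":0,"jaw":0.6},{"xyz":[0,0,-70],"yaw":0,"jaw":0.6},{"xyz":[-25,18,-112],"yaw":-0.8,"jaw":0.6},{"xyz":[-65,48,-112],"yaw":-0.8,"jaw":0.6},{"xyz":[-105,77,-112],"yaw":-0.8,"jaw":0.6},{"xyz":[-145,107,-112],"yaw":-0.8,"jaw":0.6},{"xyz":[-165.5,121.8,-112],"yaw":-0.8,"jaw":0.6},{"xyz":[-165.5,121.8,-112],"yaw":-0.8,"jaw":0.6}])

```text
t: 31.7
position: [0.4765, 0.078, 0.1093]
orientation: [0.83, 0.558, -0.0, -0.0]
contact_force: [-0.0, 0.1, -0.1]
width: 0.0596
```

Run:
```python
from h import *
for _ in range(7): r.get_image("wrist")
wlook("w20",[]); st=r.read_state(); print(st["position"],st["width"],go(480,89,60,68))
import cv2
im=cv2.imread('pics/w20.png');cv2.imwrite('pics/w20z.png',cv2.resize(im[100:380,180:380],None,fx=2.1,fy=2.1))
```

```text
tcp [476.2  80.4 109.3] yaw 68.1
[0.47619318 0.08027026 0.10933768] 0.05962380166990424 [[9.5, 0.3, 49.3], np.float64(0.1)]
```

View pics/w20z.png

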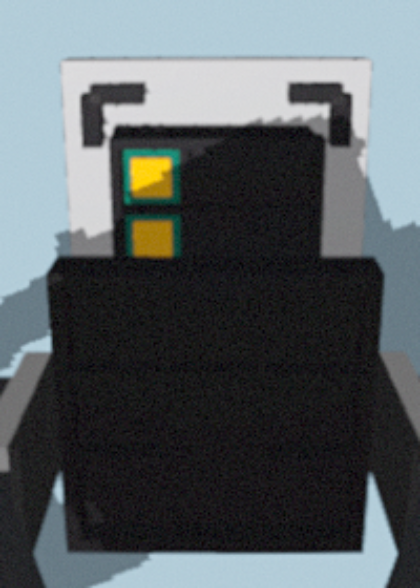

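Run:
```python
from h import *
st=r.read_state();C=cam("wrist",st); R=Ro.from_quat(st["orientation"]).as_matrix()
tl=lambda p:np.round(1000*(R.T@(p-st["position"])),1)
z=st["position"][2]
p=px2w(C,[(203.8,226),(361.9,226),(353,362),(212,362)],z+.0146);print("tray",rect(p),tl(p.mean(0)))
p=px2w(C,[(233.3,166),(333.8,166)],.042);print("lower far edge",tl(p[0]),tl(p[1]))
p=px2w(C,[(209.5,128.6),(357,128.4)],.012);print("plate far",tl(p[0]),tl(p[1]))
```

```text
tray (array([476.7,  78.9]), array([61.5, 60.2]), 68.1) [ -1.1   1.  -14.6]
lower far edge [ 38.1 -27.4  67.3] [38.1 30.8 67.3]
plate far [ 57.4 -46.   97.3] [57.5 49.2 97.3]
```

Request:
play_rows(targets=[{"xyz":[6,0.4,25],"yaw":0,"jaw":0.6},{"xyz":[10,0.6,48],"yaw":0,"jaw":0.6},{"xyz":[10,0.6,62],"yaw":0,"jaw":0.6},{"xyz":[10,0.6,69],"yaw":0,"jaw":0.6},{"xyz":[10,0.6,71.5],"yaw":0,"jaw":0.6},{"xyz":[10,0.6,72.5],"yaw":0,"jaw":0.6},{"xyz":[10,0.6,72.5],"yaw":0,"jaw":0.6},{"xyz":[10,0.6,72.5],"yaw":0,"jaw":0.6}])

```text
t: 33.1
position: [0.4813, 0.0885, 0.0375]
orientation: [0.829, 0.559, 0.001, 0.0]
contact_force: [-0.1, 0.5, 1.6]
width: 0.0596
```

Run:
```python
from h import *
for _ in range(2): r.get_image("wrist")
st=r.read_state(); print(st["position"],st["width"],st["contact_force"])
```

```text
[0.48123518 0.08849412 0.03744262] 0.05923127077101978 [-0.52564138 -0.04485178  1.85716535]
```

Request:
play_rows(targets=[{"xyz":[0,0,0.8],"yaw":0,"jaw":0.6},{"xyz":[0,0,0.8],"yaw":0,"jaw":0.6},{"xyz":[0,0,0],"yaw":0,"jaw":0.85},{"xyz":[0,0,0],"yaw":0,"jaw":0.9},{"xyz":[0,0,0],"yaw":0,"jaw":0.9},{"xyz":[0,0,-20],"yaw":0,"jaw":0.9},{"xyz":[0,0,-60],"yaw":0,"jaw":0.9},{"xyz":[0,0,-70],"yaw":0,"jaw":0}])

```text
t: 34.2
position: [0.4828, 0.0888, 0.1093]
orientation: [0.829, 0.559, 0.002, 0.001]
contact_force: [0.8, 0.1, -0.2]
width: 0.0604
```

Run:
```python
from h import *
for _ in range(8): r.get_image("wrist")
wlook("w21",["empty_tray","nest"],.052); st=r.read_state(); print(st["position"],st["width"])
```

```text
tcp [479.6  88.4 105.5] yaw 68.0
nest 0.78 [206. 140. 358. 277.] (array([485.7, 100.9]), array([80. , 79.6]), 68.0)
[0.48020341 0.08843448 0.1061423 ] 9.170623114378354e-05
```

View pics/w21.png

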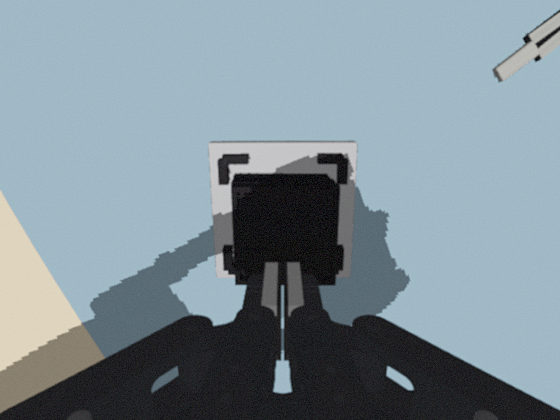

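Stack looks flat and square. Press at z = 52 (54 mm down).

Request:
play_rows(targets=[{"xyz":[0,0,25],"yaw":0,"jaw":0},{"xyz":[0,0,46],"yaw":0,"jaw":0},{"xyz":[0,0,54],"yaw":0,"jaw":0},{"xyz":[0,0,56.5],"yaw":0,"jaw":0},{"xyz":[0,0,57],"yaw":0,"jaw":0},{"xyz":[0,0,57],"yaw":0,"jaw":0},{"xyz":[0,0,57],"yaw":0,"jaw":0}])

```text
t: 35.62
position: [0.4794, 0.0883, 0.0519]
orientation: [0.829, 0.559, -0.002, -0.001]
contact_force: [-11.1, -0.9, 18.9]
width: -0.0002
```

Run:
```python
from h import *
r.get_image("wrist");st=r.read_state(); print(st["position"],st["contact_force"])
```

```text
[0.47945247 0.08829667 0.05197726] [-10.73601343  -1.1285535   18.6099628 ]
```

Request:
play_rows(targets=[{"xyz":[0,0,-40],"yaw":0,"jaw":0},{"xyz":[-40,0,-90],"yaw":0,"jaw":0.3},{"xyz":[-80,0,-100],"yaw":0,"jaw":0.3},{"xyz":[-80,0,-100],"yaw":0,"jaw":0.3},{"xyz":[-80,0,-100],"yaw":0,"jaw":0.3},{"xyz":[-80,0,-100],"yaw":0,"jaw":0.3}])

```text
t: 36.42
position: [0.4506, 0.015, 0.1492]
orientation: [0.829, 0.56, -0.0, -0.001]
contact_force: [0.3, -0.7, 0.1]
width: 0.026
```

Run:
```python
from h import *
for _ in range(4): r.get_image("wrist")
wlook("w22",["empty_tray"],.052); 
im,d=r.get_image("top"); cv2.imwrite("pics/top2.png",im[:,:,::-1]); im,d=r.get_image("scene"); cv2.imwrite("pics/sc2.png",im[:,:,::-1])
```

```text
tcp [450.6  14.9 149.3] yaw 68.1
empty_tray 0.6 [234.  42. 336. 142.] (array([481.5,  86.7]), array([60.4, 60.5]), 68.0)
```

View pics/w22.png

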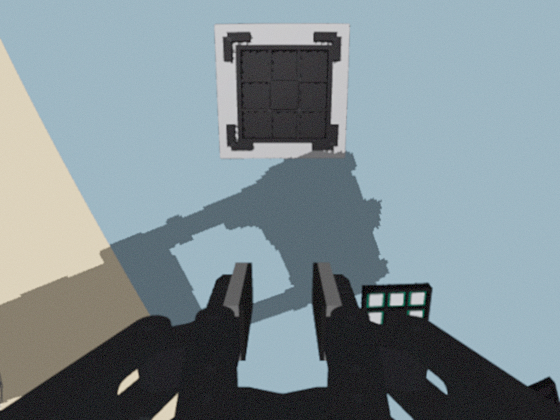

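View pics/sc2.png

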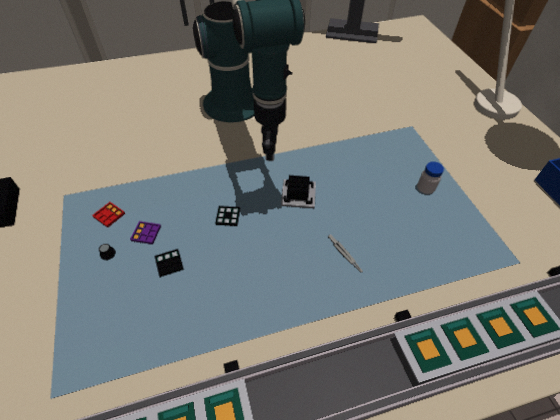

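```bash
python3 -c "
from workcell import r
print(r.job_done(), r.read_state()['t'])"
```

```text
the job is handed in; nothing more can be done
the job is handed in; nothing more can be done
```

The four trays are stacked in the nest in the order asked: two full gold trays, then the part-filled one, then the empty tray on top. I handed the job in at about 37 s; `job_done` reports no verdict.

- **Pressing:** After each release I pressed on top. The fingertips stopped at z = 21.9, 32.0, 42.0 and 52.0 mm with 17–30 N, which is the right height for each layer.
- **Final views:** The wrist picture puts the cover about 2.5 mm from my estimate of the nest centre, with its yaw within 0.1° of the nest. The silver trays, tweezers, loupe, dispenser and look-alikes appear unmoved in the scene picture, compared by eye only.
- **What went wrong:** My first two grasps of the first full tray, gold_full_2 or its twin at the upper middle of the mat, did not work. The first held only the rim and I let go to regrip. On the second the fingers slid onto the top of the tray, pressing it with about 14 N while it lay on the mat. The third grasp held, and the tray still looked flat with its lids in place.
- **Small disagreement:** Camera estimates of the nest and lower trays differed by up to 2 mm, so the trays may sit 1–2 mm off centre. That is well inside the 10 mm limit.

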